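Spin-check a grinding wheel and brake it on its mark

ROBOT

A 6-joint arm with a two-finger parallel gripper is mounted at the origin on the work surface. World frame = base frame: x ahead of the robot, y to its left, z up, the work surface at z = 0. Lengths are in m, angles in degrees, forces in N, time in s.
With the tool pointing down it reaches from about 0.275 to 0.975 m from the base axis. Payload 8.4 kg.
Tool frame: the origin (TCP) lies midway between the tips of the shut fingers; the grasp point (between the pads) lies 19 mm behind it (ctrl.grip_depth is the y of the grasp point in the tool frame, in m); y points along the fingers, z is the direction in which the jaws open and shut, and the axes are right-handed (so a half turn about y gives the same grasp; the last joint's range is limited). The gripper opens to 92 mm and grips with 3 to 60 N. Pads are 20 mm wide; open, the fingers measure 128 mm over their backs; the gripper's body (75 mm by 189 mm) begins 69 mm behind the grasp point.
Start: joints at [-0.138, 20.225, 93.587, -0, 66.188, -0.138], TCP at [0.625, -0, 0.215] pointing down, gripper open.
Joint ranges: [-150.9, 150.9], [-52.94, 120.26], [3.33, 152.33], [-74.26, 254.26], [0, 154.13], [-172.89, 172.89]. Speed limits (degrees/s): [127.2, 127.2, 159.86, 180, 180, 180].

INTERFACE

Orientations are given as [roll, pitch, yaw] about the fixed x, y, z axes, in that order (R = Rz(yaw) Ry(pitch) Rx(roll)).
In Python, from workcell import ctrl, cams, order gives the robot as it stands. The module is installed in compiled form; this text tells all that it offers.
- The arm moves only by the shell command python3 -m pendant 'ROWS' [FORCE]. ROWS is JSON, a list of rows, each an object with "rotation": the turn, a rotation vector about the tool's x, y, z in degrees, a list of three; "translation": the shift along the tool's x, y, z in m, a list of three; "gripper": the opening, from 0 (shut) to 1 (fully open). In form: [{"rotation": [ax, ay, az], "translation": [tx, ty, tz], "gripper": gripper}, ...]. A call has 1 to 5 rows; each row shifts and turns the commanded pose from where the row before left it, along the tool's axes as they then stand; what a row does not reach is not made up. A row lasts 1/8 s, in which the tool goes at most 62.5 mm and 10.7 degrees, less where a joint would pass 70% of its speed; a pose out of reach is approached as far as the arm can. A call with a gripper value outside its range is refused whole. The fingers move at their own pace and stop on an object; FORCE is the grip in N (left out, the last holds). Time passes only in rows, so rows that do not move let the fingers close. It gives the time, the measured TCP pose, the force and the opening at its end, in the units of the state.
- ctrl.state(): the state, without advancing time (a new reading comes with each control period).
- cams.get_image(name): name is "scene" or "side" or "wrist"; returns a dict with "pixels" (400x640x3 uint8, blue, green, red), "K" (3x3 intrinsics, pixels), "cam_to_world" (4x4, takes a point from camera to world coordinates); the wrist camera has in their place "hand_eye" (4x4, takes a point from camera to tool coordinates, whose origin is the TCP and whose axes are the tool frame's). Camera axes: x right, y down, z forward; pixel columns grow to the right and rows downward; lengths in m; the calibration is good to about 2 mm. The wrist camera is an equidistant fisheye: a pixel r from the principal point sees the ray r / f radians off the axis. A picture is of the moment at which its call begins: read the wrist's pose just before it. There is no depth.
- order.close_job(): hands the job in, once; it reports no verdict.
Trained networks look in a picture, given as the dict that the camera call returned (one of the last four; its "shot" number tells which), for a name from the list of things; names that differ only in an ending like _2 or _b are one class to them, and where a whole thing is asked for, a point or a joint stands for the part that bears it (a point fixed in the world has none). Each returns a list of dicts, best first, with "p" (0 to 1); they miss things now and then, are a little off and sometimes report something else, mostly with a low value. They report only what shows in the picture. A call takes as long as a camera call.
- cams.recognise(picture, name): "xy" ([column, row] as shares, 0 to 1, of the picture: columns of its width, rows of its height, amid what is visible of it).
The state is a dict: "time_s": time; "q": joint angles; "qd": joint speeds; "joint_torque": joint torques, N m; "ee_pos": TCP position; "orientation": TCP orientation; "force": force on the tool from outside, world axes, zero at the start; "torque": the same for the moment, N m; "finger_gap": finger opening in m.
Only numpy, scipy, OpenCV 4.12 (cv2) and the standard library are available. Lean on these libraries where they do the work, as an engineer would, in place of code of your own. Each camera call takes 0.05 s, during which the arm holds its last target.

TASK

Check that the pale-blue grinding wheel on the stand runs freely: with a fingertip, flick it by one of its brass pins so that it spins anticlockwise seen from above (the way of its black arrow), and let the red mark go past the yellow pointer at least once with nothing touching the wheel. Then, on a later pass, brake the turning wheel with a fingertip so that it stops with the red mark at the pointer (do not stop it elsewhere and drag it round), and take the hand away with the wheel standing still there. Pick nothing up, do not bear down hard on the brittle wheel, and leave everything else on the bench where it is.

Things in the scene. Friction and masses are not known exactly. Their poses are not given: they have to be found in the camera images.
- wheel (a joint): Angle of the free wheel on its upright spindle, rad, counting on over many turns, no stops; grows anticlockwise seen from above. The red mark is at the pointer at 0, 2 pi, 4 pi...; it starts between -4.4 and -2.2, so the free pass is the one at 0, and the wheel may be braked at 2 pi or later. Coasting, it loses roughly a tenth of its speed each second.
- hub (a point): On the wheel's axis at the height of its abrasive top face, 86 mm above the table. Level disc 210 mm across, 18 thick, about 1.4 kg. On it a flange 120 mm across stands 6 mm proud, a hub nut 32 mm across 12 mm more. A fingertip can brake on the bare ring of face from radius 60 to 105 mm; a few newtons stop it from 1 rad/s within about 0.1 rad, and it stays there.
- mark (a point): Outer part of the red mark, a radial stripe 16 mm wide and 40 mm long on the abrasive face (and down the rim); this point turns with the wheel, 98 mm from the axis at face height.
- pointer (a point): Where the mark must stop: the point in front of the yellow pointer's tip, fixed, 98 mm from the axis at face height. The yellow pointer post itself stands outside the wheel, 140 to 160 mm from the axis, 18 mm wide, 96 mm high, its tip reaching in to 112 mm from the axis.
- pin0 (a point): Centre of the top of a brass pin, 14 mm thick, standing 28 mm up from the flange (top 120 mm above the table) 50 mm from the axis; it turns with the wheel. The pins are at 60, 180 and 300 degrees anticlockwise from the mark; this is the one at 60.
- pin1 (a point): Centre of the top of a brass pin, 14 mm thick, standing 28 mm up from the flange (top 120 mm above the table) 50 mm from the axis; it turns with the wheel. The pins are at 60, 180 and 300 degrees anticlockwise from the mark; this is the one at 180.
- pin2 (a point): Centre of the top of a brass pin, 14 mm thick, standing 28 mm up from the flange (top 120 mm above the table) 50 mm from the axis; it turns with the wheel. The pins are at 60, 180 and 300 degrees anticlockwise from the mark; this is the one at 300.
- stand: Fixed grey stand under the wheel, foot 170 mm across; origin at the centre of its underside on the table, its x axis points to the yellow pointer. The spindle is cushioned: pressed from above, the wheel first resists some 4 to 12 N, then sinks about 1 mm for each further 3 N, at most 10 mm, and springs back.
- paint_pot: Bystander: jar with a red cap, 48 mm across, 62 mm high; origin under its centre.
- flange: Bystander: loose aluminium flange ring, 68 mm across, 12 mm high; origin under its centre.
- spanner: Bystander: spanner 190 mm long lying along its x axis.
- brush: Bystander: hand brush 200 mm long lying along its x axis.
- stone: Bystander: grey dressing stone 120 x 25 x 25 mm, along its x axis; origin under its centre.
- spare_wheel: Bystander: small off-white grinding wheel lying flat, 100 mm across, 20 mm high; origin under its centre.
- cup: Bystander: steel cup 72 mm across, 80 mm high; origin under its centre.

How it is judged (in metres and radians):
On the way, in this order (a step that is already met when the one before it is completed fails the run):
1. the mark goes past the pointer with the wheel running freely at 1 rad/s or more, untouched (value of joint wheel above 0.3 rad and velocity of joint wheel above 1 rad/s and contact force between the fingers and wheel below 0.05 N), for 0.1 s.
2. on a later pass the mark comes up to the pointer (within 60 mm) with the wheel still turning at 0.3 rad/s or more (value of joint wheel above 4.5 rad and horizontal distance between mark and pointer below 0.06 m and velocity of joint wheel above 0.3 rad/s).
3. a fingertip is on the wheel, braking it, with the mark near the pointer (within 50 mm) (value of joint wheel above 4.5 rad and horizontal distance between mark and pointer below 0.05 m and contact force between the fingers and wheel above 0.3 N).
At the end, for the whole second after the job is handed in: The wheel is at rest (below 0.03 rad/s) with the middle of the red mark within 14 mm of the point at the pointer, at least one pass after the free one (joint value above 6); no bystander is more than 30 mm from where it began (horizontal distance between mark and pointer below 0.014 m and value of joint wheel above 6 rad and velocity of joint wheel between -0.03 and 0.03 rad/s and distance of each of paint_pot, flange, spanner, brush, stone, spare_wheel, cup from where it was at the start of the episode below 0.03 m); the robot touches nothing.
It fails at once if the wheel is touched during its free pass (from 0.3 rad before the pointer until 4.5 rad after it) (value of joint wheel between -0.3 and 4.5 rad and contact force between any of the arm, the fingers and wheel above 0.1 N).
It fails at once if after its free pass the wheel is stopped well away from the pointer (mark over 50 mm off) (value of joint wheel above 3 rad and velocity of joint wheel below 0.04 rad/s and horizontal distance between mark and pointer above 0.05 m).
It fails at once if the wheel is pressed or struck with more than 60 N (contact force between the fingers and wheel above 60 N).
It fails at once if a bystander is lifted or pushed out of its place (over 30 mm) (distance of any of paint_pot, flange, spanner, brush, stone, spare_wheel, cup from where it was at the start of the episode above 0.03 m).
It also fails if it takes over 54 s, if anything falls off the work surface, if the arm or the gripper's body presses on something with over 40 N, if the wrist force passes 120 N, or if a joint passes its speed limit or range.

## Working session

There is one attempt and no reset: what is moved stays moved. The work goes in short steps, Python scripts to look and compute and a shell command to move; the robot and the scene stay as the last step left them, time stands still between calls to the robot, and variables do not carry over. Pictures are saved under pics/ and viewed, and the job is handed in when it is done.

```bash
mkdir -p pics; ls
cat > h.py <<'E'
import numpy as np, cv2
from workcell import ctrl, cams, order
from scipy.spatial.transform import Rotation as Ro
def ray(im,xy):
    K=np.array(im["K"]);T=np.array(im["cam_to_world"]);d=T[:3,:3]@np.linalg.inv(K)@np.array([xy[0],xy[1],1.]);return T[:3,3],d
def atz(im,xy,z):
    o,d=ray(im,xy);return o+d*(z-o[2])/d[2]
def proj(im,P):
    T=np.linalg.inv(np.array(im["cam_to_world"]));p=T[:3,:3]@np.array(P)+T[:3,3];u=np.array(im["K"])@p;return u[:2]/u[2]
E
python3 - <<'E'
from h import *
s=ctrl.state();print(s)
for n in("scene","side"):
    im=cams.get_image(n);cv2.imwrite(f"pics/{n}0.png",im["pixels"])
    print(n,np.round(im["cam_to_world"],3).tolist())
    for t,z in dict(hub=.086,mark=.086,pointer=.086,pin0=.12,pin1=.12,pin2=.12,stand=0,paint_pot=.03,flange=.006,spanner=.005,brush=.01,stone=.012,spare_wheel=.01,cup=.04).items():
        for r in cams.recognise(im,t)[:3]:
            xy=np.array(r["xy"])*[640,400];print(t,round(r["p"],2),xy.round(),atz(im,xy,z).round(3))
print(ctrl.state()["time_s"])
E
```

```text
pics
{'time_s': 0.0, 'q': array([-1.37777216e-01,  2.02605775e+01,  9.36299931e+01,  3.01048696e-05,
        6.61886830e+01, -1.38033184e-01]), 'qd': array([-0.07653429,  0.04345265,  0.00169938,  0.06443729, -0.01233703,
        0.02357612]), 'joint_torque': array([-2.43486713e-03, -5.93846583e+01, -3.34216332e+01,  6.94100303e-02,
        2.34022352e-02, -1.15005114e-04]), 'ee_pos': array([ 6.24488863e-01, -1.51296321e-06,  2.13877666e-01]), 'orientation': array([-9.00792534e+01,  2.18457928e-04, -8.99997564e+01]), 'force': array([-0.03526185, -1.12607076, -0.06416208]), 'torque': array([ 0.00505257, -0.0589561 ,  0.01664181]), 'finger_gap': 0.09194243541271756}
scene [[-0.286, 0.815, -0.503, 1.407], [0.958, 0.241, -0.154, 0.241], [-0.005, -0.526, -0.85, 1.458], [0.0, 0.0, 0.0, 1.0]]
hub 0.63 [309. 193.] [ 0.592 -0.056  0.086]
hub 0.52 [308. 187.] [ 0.568 -0.069  0.086]
mark 0.87 [309. 190.] [ 0.58  -0.062  0.086]
pointer 0.9 [309. 194.] [ 0.594 -0.056  0.086]
pin0 0.94 [305. 190.] [ 0.603 -0.067  0.12 ]
pin1 0.94 [305. 190.] [ 0.603 -0.067  0.12 ]
pin2 0.94 [305. 190.] [ 0.603 -0.
[... 817 characters left out ...]
]
paint_pot 0.64 [264. 220.] [0.423 0.059 0.03 ]
paint_pot 0.53 [317. 224.] [ 0.562 -0.03   0.03 ]
flange 0.9 [372. 266.] [ 0.634 -0.229  0.006]
flange 0.7 [321. 220.] [0.594 0.009 0.006]
flange 0.24 [282. 162.] [0.609 0.378 0.006]
spanner 0.67 [316. 224.] [0.572 0.    0.005]
spanner 0.57 [344. 352.] [ 0.439 -0.423  0.005]
brush 0.62 [244. 164.] [0.473 0.421 0.01 ]
brush 0.53 [282. 159.] [0.618 0.392 0.01 ]
stone 0.47 [283. 159.] [0.618 0.389 0.012]
stone 0.26 [423. 322.] [ 0.646 -0.44   0.012]
spare_wheel 0.75 [424. 320.] [ 0.652 -0.436  0.01 ]
spare_wheel 0.57 [371. 262.] [ 0.638 -0.218  0.01 ]
spare_wheel 0.16 [315. 219.] [0.576 0.014 0.01 ]
cup 0.57 [392. 207.] [ 0.805 -0.067  0.04 ]
1.5
```

View pics/scene0.png

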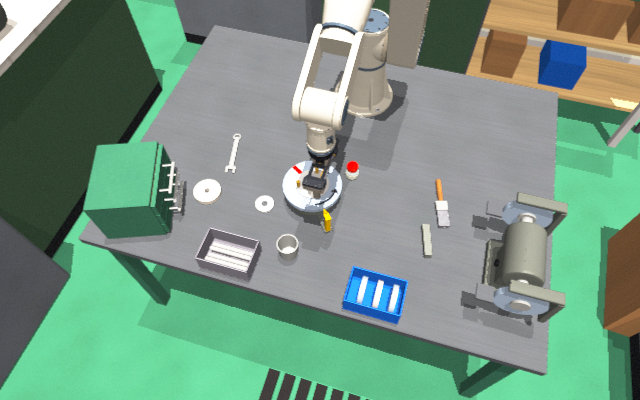

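View pics/side0.png

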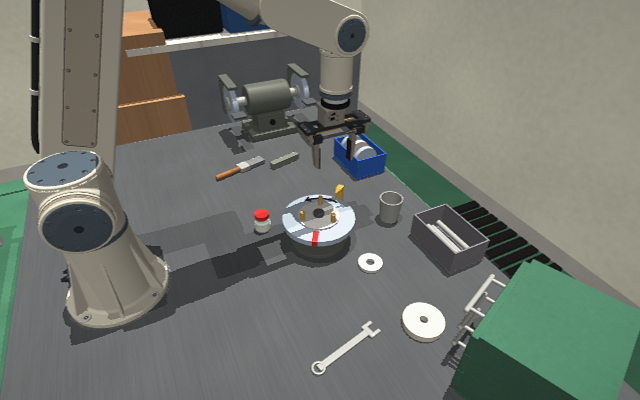

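Run:
```python
from h import *
im=cams.get_image("wrist");cv2.imwrite("pics/wrist0.png",im["pixels"]);print(im["K"],np.round(im["hand_eye"],3),ctrl.state()["time_s"])
```

```text
[[309.70691629   0.         314.89405871]
 [  0.         309.70691629 197.41378298]
 [  0.           0.           1.        ]] [[-0.     0.961  0.277 -0.079]
 [ 0.001 -0.277  0.961 -0.17 ]
 [ 1.     0.    -0.    -0.   ]
 [ 0.     0.     0.     1.   ]] 1.55
```

View pics/wrist0.png

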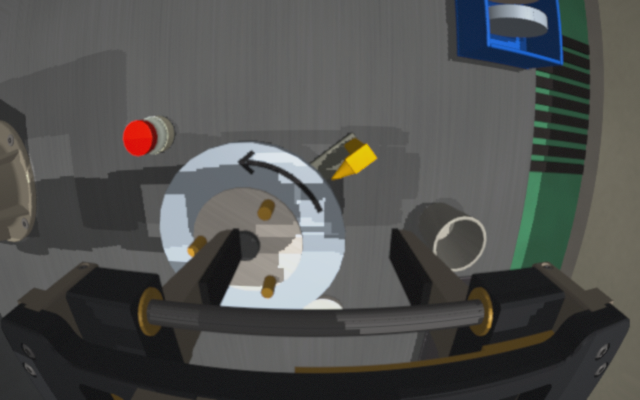

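Run:
```python
import cv2
a=cv2.imread("pics/side0.png")[170:260,260:380];b=cv2.imread("pics/scene0.png")[140:245,250:370]
cv2.imwrite("pics/c1.png",cv2.resize(a,None,fx=6,fy=6,interpolation=cv2.INTER_CUBIC));cv2.imwrite("pics/c2.png",cv2.resize(b,None,fx=5,fy=5,interpolation=cv2.INTER_CUBIC))
```

```text
(no output)
```

View pics/c1.png

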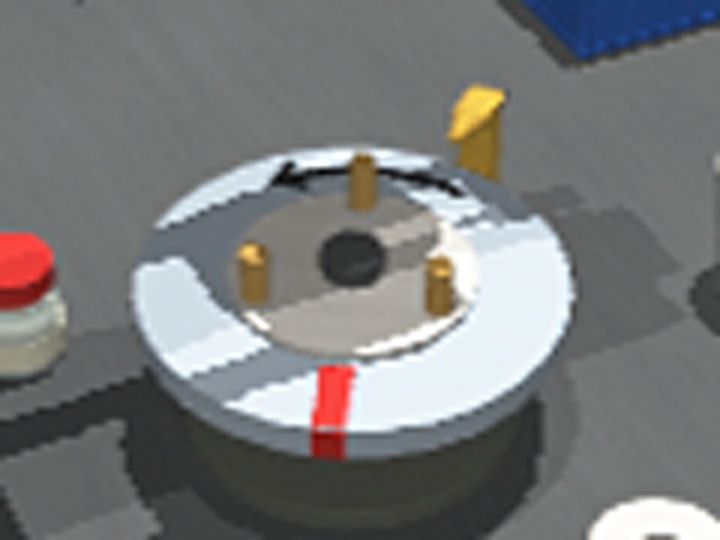

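View pics/c2.png

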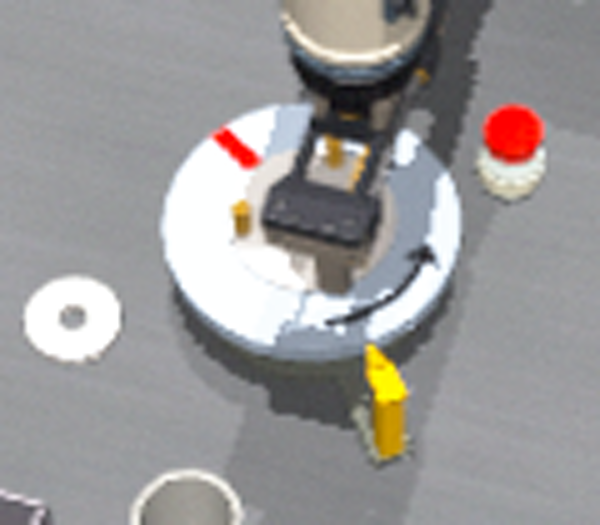

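Run:
```python
from h import *
from scipy.optimize import least_squares
C={}
ims={n:cams.get_image(n) for n in("side","scene")}
cr={"side":(6,260,170,[(133,290),(160,220),(240,170),(360,147),(480,165),(555,225),(575,290),(530,360),(440,415),(345,432),(230,405),(155,345)]),
"scene":(5,250,140,[(163,215),(185,150),(225,118),(445,165),(460,225),(440,300),(240,340),(185,285)])}
fe={"side":dict(mark=((331,432),.086),mark0=((338,368),.086),ptr=((452,132),.09),pinA=((251,247),.12),pinB=((440,262),.12),pinC=((363,157),.12),nut=((352,240),.104)),
"scene":dict(mark=((220,130),.086),mark0=((255,163),.086),ptr=((370,346),.09),pinA=((335,143),.12),pinB=((241,205),.12))}
for n,(f,ox,oy,pts) in cr.items():
    up=lambda p:((p[0]+.5)/f-.5+ox,(p[1]+.5)/f-.5+oy)
    P=np.array([atz(ims[n],up(p),.086)[:2] for p in pts])
    r=least_squares(lambda v:np.hypot(*(P-v[:2]).T)-v[2],[.57,-.05,.1]);print(n,r.x.round(4),(r.fun*1e3).round(1))
    c=r.x[:2]
    for k,(p,z) in fe[n].items():
        w=atz(ims[n],up(p),z);d=w[:2]-c;print(' ',k,w.round(4),'r',np.hypot(*d).round(4),'ang',np.degrees(np.arctan2(d[1],d[0])).round(1))
s=ctrl.state();print(s["time_s"],s["ee_pos"],s["orientation"])
```

```text
side [ 0.5544 -0.0555  0.105 ] [ 1.   0.1 -3.3 -1.7  4.1  1.6  0.5 -4.8 -1.4  2.5  1.2  0.1]
  mark [ 0.4979 -0.1475  0.086 ] r 0.108 ang -121.6
  mark0 [ 0.519  -0.1108  0.086 ] r 0.0657 ang -122.6
  ptr [0.6484 0.0223 0.09  ] r 0.122 ang 39.6
  pinA [ 0.5025 -0.0519  0.12  ] r 0.052 ang 176.1
  pinB [ 0.5766 -0.0996  0.12  ] r 0.0494 ang -63.3
  pinC [ 0.5799 -0.0124  0.12  ] r 0.0501 ang 59.4
  nut [ 0.5557 -0.05    0.104 ] r 0.0057 ang 76.9
scene [ 0.55   -0.0593  0.1079] [-1.9  2.7  1.9 -1.9 -2.9  4.2  2.4 -4.4]
  mark [ 0.4946 -0.1466  0.086 ] r 0.1035 ang -122.4
  mark0 [ 0.5151 -0.1132  0.086 ] r 0.0642 ang -122.9
  ptr [0.6403 0.0105 0.09  ] r 0.1141 ang 37.7
  pinA [ 0.5049 -0.0555  0.12  ] r 0.0453 ang 175.2
  pinB [ 0.5738 -0.1027  0.12  ] r 0.0495 ang -61.3
1.65 [ 6.25021310e-01 -2.15988296e-05  2.14591989e-01] [-8.99989840e+01 -6.40258186e-04 -9.00020209e+01]
```

```bash
python3 -m pendant '[{"rotation":[0,0,0],"translation":[0.014,0,-0.0395],"gripper":0},{"rotation":[0,0,0],"translation":[0.014,0,-0.0395],"gripper":0},{"rotation":[0,0,0],"translation":[0.014,0,-0.0395],"gripper":0},{"rotation":[0,0,0],"translation":[0.014,0,-0.0395],"gripper":0},{"rotation":[0,0,0],"translation":[0,0.05,0],"gripper":0}]' 20
python3 - <<'E'
from h import *
print(ctrl.state())
for n in("scene","side","wrist"):
    im=cams.get_image(n);cv2.imwrite(f"pics/{n}1.png",im["pixels"])
b=cv2.imread("pics/scene1.png")[150:245,260:360]
cv2.imwrite("pics/c3.png",cv2.resize(b,None,fx=6,fy=6,interpolation=cv2.INTER_CUBIC))
b=cv2.imread("pics/side1.png")[170:260,260:380]
cv2.imwrite("pics/c4.png",cv2.resize(b,None,fx=6,fy=6,interpolation=cv2.INTER_CUBIC))
E
```

```text
time_s: 2.28
ee_pos: [0.4677, -0.057, 0.1673]
orientation: [-89.6, -0.1, -90.1]
force: [1.6, 1.3, -0.0]
finger_gap: 0.044
{'time_s': 2.275, 'q': array([-7.12308994e+00,  9.49868069e+00,  1.14910159e+02, -1.49269973e-02,
        5.51667347e+01, -7.05126201e+00]), 'qd': array([  0.8995237 ,  33.32711489,  23.94597066,   0.43650526,
       -56.08080682,   0.852279  ]), 'joint_torque': array([ -0.80219641, -51.95216775, -29.62511659,  -0.08217247,
         2.88240306,  -0.25387608]), 'ee_pos': array([ 0.46770544, -0.057013  ,  0.16733273]), 'orientation': array([-8.95802973e+01, -6.43227599e-02, -9.00635827e+01]), 'force': array([ 1.56158794,  1.2722909 , -0.02705507]), 'torque': array([ 0.0164755 , -0.05251873,  0.01178341]), 'finger_gap': 0.043950831137280294}
```

View pics/c3.png

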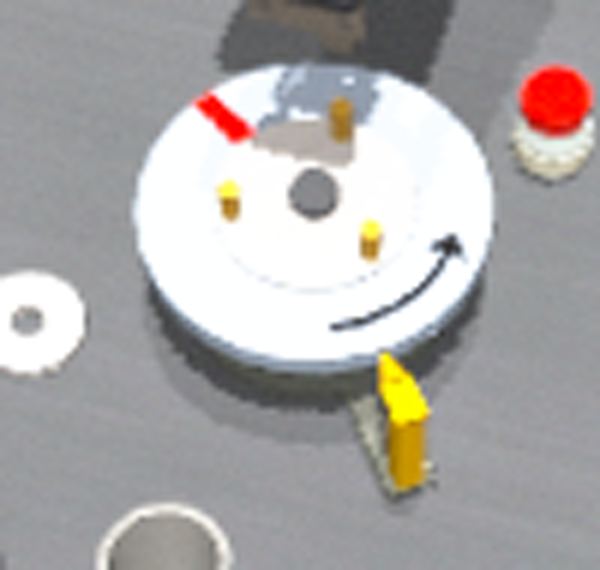

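View pics/c4.png

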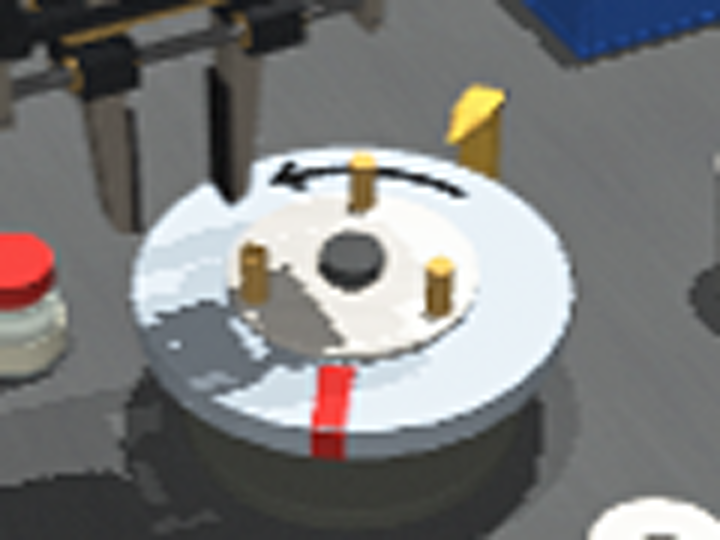

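View pics/wrist1.png

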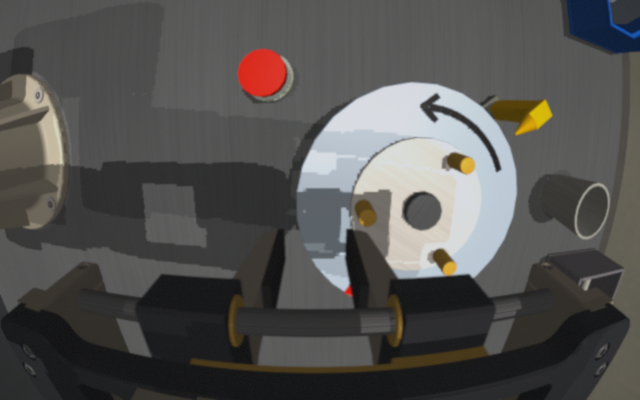

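```bash
cat > fit.py <<'E'
from h import *
from scipy.optimize import least_squares
ims={n:cams.get_image(n) for n in("side","scene")}
cr={"side":(6,260,170),"scene":(6,260,150)}
obs={"side":dict(p0=(440,262),p1=(363,157),p2=(251,247),nut=(352,243),mo=(329,432),mi=(338,368),tip=(450,135)),
"scene":dict(p0=(229,186),p1=(371,228),p2=(341,103),nut=(313,192),mo=(207,102),mi=(245,133),tip=(385,356))}
rim={"side":[(133,290),(360,147),(575,285),(160,220),(555,225),(480,165),(240,170)],"scene":[(135,205),(494,205),(305,63),(160,130),(465,130),(400,80)]}
def pt(v,k):
    x,y,a,b,tz=v[:5]
    d={'p0':(b+60,.05,.12),'p1':(b+180,.05,.12),'p2':(b+300,.05,.12),'nut':(0,0,.104),'mo':(b,.105,.086),'mi':(b,.065,.086),'tip':(a,.112,tz)}[k]
    t=np.radians(d[0]);return [x+d[1]*np.cos(t),y+d[1]*np.sin(t),d[2]]
def res(v,pr=False):
    o=[]
    for i,n in enumerate(cr):
        off=v[5+2*i:7+2*i];f,ox,oy=cr[n]
        up=lambda p:np.array([(p[0]+.5)/f-.5+ox,(p[1]+.5)/f-.5+oy])
        for k,p in obs[n].items():
            e=proj(ims[n],pt(v,k))+off-up(p);o+=list(e)
            if pr:print(n,k,e.round(2))
        for p in rim[n]:
            w=atz(ims[n],up(p)-off,.086);o.append((np.hypot(*(w[:2]-v[:2]))-.105)*400)
    return np.array(o+list(np.array(v[5:])/1.0)+[(v[4]-.09)*100])
r=least_squares(res,[.554,-.056,38,-122,.09,0,0,0,0],x_scale=[.01,.01,1,1,.01,1,1,1,1],loss='soft_l1');res(r.x,True);print(r.x.round(4))
E
python3 fit.py
```

```text
side p0 [0.34 0.07]
side p1 [0.5  0.11]
side p2 [0.78 0.22]
side nut [0.4  0.82]
side mo [-0.2  -0.62]
side mi [ 0.06 -0.01]
side tip [-0.03  0.55]
scene p0 [-0.15  0.25]
scene p1 [-0.24  0.03]
scene p2 [0.13 0.69]
scene nut [ 0.13 -0.49]
scene mo [-0.76 -0.85]
scene mi [-0.09  0.8 ]
scene tip [-0.09 -0.78]
[ 5.52800e-01 -5.78000e-02  3.81882e+01 -1.22424e+02  9.37000e-02
  1.08900e-01 -5.19900e-01 -1.67700e-01 -3.00800e-01]
```

```bash
python3 -m pendant '[{"rotation":[0,0,0],"translation":[0,0.03,0],"gripper":0},{"rotation":[0,0,0],"translation":[0,0.03,0],"gripper":0},{"rotation":[0,0,0],"translation":[0,0,0],"gripper":0},{"rotation":[0,0,0],"translation":[0,0,0],"gripper":0}]'
python3 - <<'E'
from h import *
s=ctrl.state();print(s["ee_pos"],s["force"],s["finger_gap"])
E
```

```text
time_s: 3.02
ee_pos: [0.4683, -0.056, 0.1061]
orientation: [-89.9, -0.0, -90.0]
force: [-0.7, 0.0, -0.2]
finger_gap: 0.0003
[ 0.46831667 -0.05601816  0.10606193] [-6.72818062e-01  4.39493956e-04 -2.28845567e-01] 0.00028547794963997225
```

```bash
python3 -m pendant '[{"rotation":[0,0,0],"translation":[0,0.014,0],"gripper":0},{"rotation":[0,0,0],"translation":[0,0,0],"gripper":0}]'; python3 -m pendant '[{"rotation":[0,0,0],"translation":[0,0.010,0],"gripper":0}]';python3 -m pendant '[{"rotation":[0,0,0],"translation":[0,0,0],"gripper":0}]';python3 -m pendant '[{"rotation":[0,0,0],"translation":[0,0,0],"gripper":0}]'
```

```text
time_s: 3.28
ee_pos: [0.4666, -0.056, 0.0902]
orientation: [-90.0, 0.0, -90.0]
force: [-0.6, -0.0, -0.2]
finger_gap: 0.0007
time_s: 3.4
ee_pos: [0.4675, -0.0561, 0.0813]
orientation: [-89.9, -0.0, -90.0]
force: [-8.6, -0.7, 23.7]
finger_gap: 0.0005
time_s: 3.52
ee_pos: [0.4675, -0.0561, 0.0813]
orientation: [-90.0, -0.0, -90.0]
force: [-4.5, -0.1, 21.1]
finger_gap: 0.0008
time_s: 3.65
ee_pos: [0.4675, -0.0562, 0.0817]
orientation: [-89.9, -0.0, -90.0]
force: [-4.8, 0.5, 19.4]
finger_gap: 0.0002
```

```bash
python3 -m pendant '[{"rotation":[0,0,0],"translation":[0,-0.0275,0],"gripper":0},{"rotation":[0,0,0],"translation":[0,-0.0275,0],"gripper":0},{"rotation":[0,0,0],"translation":[-0.030,0,0.0355],"gripper":0},{"rotation":[0,0,0],"translation":[0,0,0],"gripper":0},{"rotation":[0,0,0],"translation":[0,0,0],"gripper":0}]'
python3 -m pendant '[{"rotation":[0,0,0],"translation":[0,0.017,0],"gripper":0},{"rotation":[0,0,0],"translation":[0,0.017,0],"gripper":0},{"rotation":[0,0,0],"translation":[0,0,0],"gripper":0}]'
python3 - <<'E'
from h import *
for n in("scene","side"):
    im=cams.get_image(n);cv2.imwrite(f"pics/{n}2.png",im["pixels"])
a=cv2.imread("pics/scene2.png")[150:245,260:380];b=cv2.imread("pics/side2.png")[165:260,260:380]
cv2.imwrite("pics/c5.png",cv2.resize(np.vstack([a,b]),None,fx=3,fy=3,interpolation=cv2.INTER_CUBIC))
E
```

```text
time_s: 4.28
ee_pos: [0.5017, -0.026, 0.1351]
orientation: [-90.1, -0.0, -90.0]
force: [-0.3, -0.2, 0.2]
finger_gap: 0.0006
time_s: 4.65
ee_pos: [0.5005, -0.0265, 0.1003]
orientation: [-90.2, 0.0, -90.0]
force: [-0.0, -0.9, 0.3]
finger_gap: 0.001
```

View pics/c5.png

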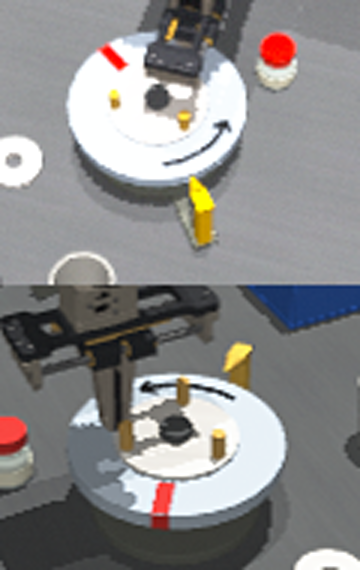

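```bash
python3 -m pendant '[{"rotation":[0,0,0],"translation":[0.006,0,0],"gripper":0},{"rotation":[0,0,0],"translation":[0.007,0,0],"gripper":0},{"rotation":[0,0,0],"translation":[0.010,0,0],"gripper":0},{"rotation":[0,0,0],"translation":[0.014,0,0],"gripper":0},{"rotation":[0,0,0],"translation":[0,-0.045,0],"gripper":0}]'
python3 - <<'E'
from h import *
for n in("scene","side"):
    print(ctrl.state()["time_s"]);im=cams.get_image(n);cv2.imwrite(f"pics/{n}3.png",im["pixels"])
a=cv2.imread("pics/scene3.png")[150:245,260:380];b=cv2.imread("pics/side3.png")[165:260,260:380]
cv2.imwrite("pics/c6.png",cv2.resize(np.vstack([a,b]),None,fx=3,fy=3,interpolation=cv2.INTER_CUBIC))
E
```

```text
time_s: 5.38
ee_pos: [0.5002, -0.0643, 0.1446]
orientation: [-90.3, 0.0, -90.1]
force: [1.4, 0.6, 0.6]
finger_gap: 0.0001
5.375
5.425
```

View pics/c6.png

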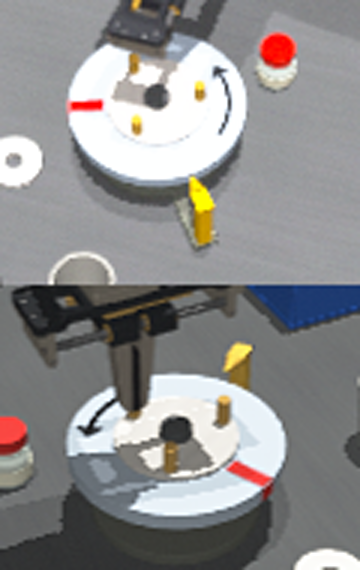

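```bash
python3 -m pendant '[{"rotation":[0,0,0],"translation":[-0.006,0,-0.033],"gripper":0},{"rotation":[0,0,0],"translation":[0,0,0],"gripper":0},{"rotation":[0,0,0],"translation":[0,0.02,0],"gripper":0},{"rotation":[0,0,0],"translation":[0,0.02,0],"gripper":0},{"rotation":[0,0,0],"translation":[0,0,0],"gripper":0}]'
cat > tr.py <<'E'
from h import *
HUB=np.array([.5528,-.0578]);PA=38.2
def ang(n,save=None):
    t=ctrl.state()["time_s"];im=cams.get_image(n);p=im["pixels"].astype(int)
    m=(p[...,2]>130)&(p[...,1]<70)&(p[...,0]<70)
    v,u=np.nonzero(m);A=[]
    for a,b in zip(u,v):
        w=atz(im,(a,b),.086)[:2]-HUB;r=np.hypot(*w)
        if .063<r<.103:A.append(w/r)
    if save:cv2.imwrite(save,im["pixels"])
    if len(A)<4:return t,n,None,len(A)
    s=np.mean(A,0);return t,n,round(np.radians((np.degrees(np.arctan2(s[1],s[0]))-PA+180)%360-180),3),len(A)
if __name__=="__main__":
    import sys
    for n in sys.argv[1:]:print(*ang(n))
E
python3 tr.py scene side
python3 - <<'E'
from h import *
print(ctrl.state()["ee_pos"])
from tr import *
for n in("scene","side"):
    p=cv2.imread(f"pics/{n}1.png")
E
```

```text
time_s: 6.1
ee_pos: [0.4689, -0.0573, 0.1053]
orientation: [-90.1, 0.0, -90.0]
force: [-0.6, 0.6, 0.2]
finger_gap: 0.0003
6.1 scene 0.11 24
6.15 side 0.253 19
[ 0.46995036 -0.05731211  0.10670657]
```

```bash
python3 -m pendant '[{"rotation":[0,0,0],"translation":[0,0,-0.002],"gripper":0},{"rotation":[0,0,0],"translation":[0,0,0],"gripper":0},{"rotation":[0,0,0],"translation":[0,0,0],"gripper":0},{"rotation":[0,0,0],"translation":[0,0,0],"gripper":0},{"rotation":[0,0,0],"translation":[0,0,0],"gripper":0}]'; python3 tr.py scene side scene
```

```text
time_s: 6.82
ee_pos: [0.4675, -0.057, 0.1066]
orientation: [-90.0, 0.0, -90.0]
force: [0.6, -0.3, -0.4]
finger_gap: 0.0004
6.825 scene 1.989 24
6.875 side 2.055 8
6.925 scene 2.239 26
```

```bash
python3 -m pendant '[{"rotation":[0,0,0],"translation":[0,0,0],"gripper":0},{"rotation":[0,0,0],"translation":[0,0,0],"gripper":0},{"rotation":[0,0,0],"translation":[0,0,0],"gripper":0},{"rotation":[0,0,0],"translation":[0,0,0],"gripper":0},{"rotation":[0,0,0],"translation":[0,0,0],"gripper":0}]'; python3 tr.py scene side scene
```

```text
time_s: 7.6
ee_pos: [0.4675, -0.057, 0.1066]
orientation: [-90.0, -0.0, -90.0]
force: [0.1, 0.4, 0.2]
finger_gap: 0.001
7.6 scene -2.512 21
7.65 side -2.389 28
7.7 scene -2.293 21
```

```bash
for i in 1 2 3; do python3 -m pendant '[{"rotation":[0,0,0],"translation":[0,0,0],"gripper":0},{"rotation":[0,0,0],"translation":[0,0,0],"gripper":0},{"rotation":[0,0,0],"translation":[0,0,0],"gripper":0},{"rotation":[0,0,0],"translation":[0,0,0],"gripper":0},{"rotation":[0,0,0],"translation":[0,0,0],"gripper":0}]' >/dev/null; python3 tr.py scene scene; done
```

```text
8.375 scene -0.821 26
8.425 scene -0.71 27
9.1 scene 0.685 22
9.15 scene 0.784 27
9.825 scene 2.038 22
9.875 scene 2.133 20
```

```bash
for i in 1 2 3 4 5 6 7; do python3 -m pendant '[{"rotation":[0,0,0],"translation":[0,0.002,0],"gripper":0},{"rotation":[0,0,0],"translation":[0,0,0],"gripper":0},{"rotation":[0,0,0],"translation":[0,0,0],"gripper":0},{"rotation":[0,0,0],"translation":[0,0,0],"gripper":0},{"rotation":[0,0,0],"translation":[0,0,0],"gripper":0}]' |grep -E 'ee_pos'; python3 tr.py scene scene; done
```

```text
ee_pos: [0.4675, -0.057, 0.1046]
10.55 scene -3.021 23
10.6 scene -2.949 23
ee_pos: [0.4675, -0.057, 0.1026]
11.275 scene -1.904 27
11.325 scene -1.83 28
ee_pos: [0.4675, -0.057, 0.1006]
12.0 scene -0.825 28
12.05 scene -0.75 28
ee_pos: [0.4675, -0.057, 0.0986]
12.725 scene 0.19 26
12.775 scene 0.249 26
ee_pos: [0.4676, -0.057, 0.0966]
13.45 scene 1.124 25
13.5 scene 1.188 23
ee_pos: [0.4675, -0.057, 0.0946]
14.175 scene 1.946 26
14.225 scene 1.999 22
ee_pos: [0.4675, -0.057, 0.0926]
14.9 scene None 0
14.95 scene None 0
```

```bash
for i in 1 2 3; do python3 -m pendant '[{"rotation":[0,0,0],"translation":[0,0,0],"gripper":0},{"rotation":[0,0,0],"translation":[0,0,0],"gripper":0},{"rotation":[0,0,0],"translation":[0,0,0],"gripper":0},{"rotation":[0,0,0],"translation":[0,0,0],"gripper":0},{"rotation":[0,0,0],"translation":[0,0,0],"gripper":0}]' |grep -E 'ee_pos'; python3 tr.py scene; done
```

```text
ee_pos: [0.4675, -0.057, 0.0926]
15.625 scene -2.907 22
ee_pos: [0.4675, -0.057, 0.0926]
16.3 scene -2.33 24
ee_pos: [0.4675, -0.057, 0.0926]
16.975 scene -1.783 29
```

```bash
for i in 1 2; do python3 -m pendant '[{"rotation":[0,0,0],"translation":[0,0.001,0],"gripper":0},{"rotation":[0,0,0],"translation":[0,0,0],"gripper":0},{"rotation":[0,0,0],"translation":[0,0,0],"gripper":0},{"rotation":[0,0,0],"translation":[0,0,0],"gripper":0},{"rotation":[0,0,0],"translation":[0,0,0],"gripper":0}]' |grep -E 'ee_pos'; python3 tr.py scene; done;python3 tr.py side
```

```text
ee_pos: [0.4676, -0.057, 0.0916]
17.65 scene -1.267 28
ee_pos: [0.4675, -0.057, 0.0906]
18.325 scene -0.802 30
18.375 side -0.706 29
```

```bash
python3 -m pendant '[{"rotation":[0,0,0],"translation":[0,0,0],"gripper":0},{"rotation":[0,0,0],"translation":[0,0,0],"gripper":0},{"rotation":[0,0,0],"translation":[0,0,0],"gripper":0},{"rotation":[0,0,0],"translation":[0,0,0],"gripper":0},{"rotation":[0,0,0],"translation":[0,0,0],"gripper":0}]' |grep -E 'ee_pos'
python3 - <<'E'
from tr import *
print(ang("scene","pics/s4.png"));print(ang("side","pics/d4.png"))
a=cv2.imread("pics/s4.png")[150:245,260:380];b=cv2.imread("pics/d4.png")[165:260,260:380]
cv2.imwrite("pics/c7.png",cv2.resize(np.vstack([a,b]),None,fx=3,fy=3,interpolation=cv2.INTER_CUBIC))
E
```

```text
ee_pos: [0.4675, -0.057, 0.0906]
(19.05, 'scene', np.float64(-0.329), 27)
(19.1, 'side', np.float64(-0.267), 27)
```

View pics/c7.png

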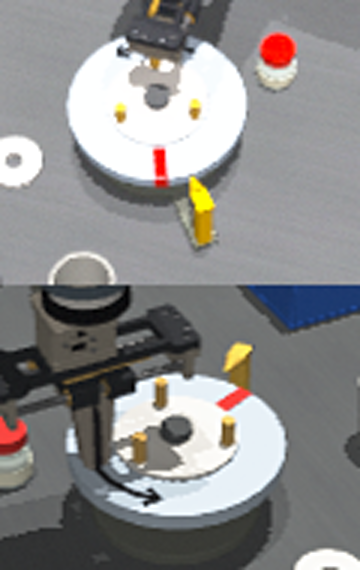

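```bash
python3 -m pendant '[{"rotation":[0,0,0],"translation":[0,0,0],"gripper":0},{"rotation":[0,0,0],"translation":[0,0,0],"gripper":0},{"rotation":[0,0,0],"translation":[0,0.009,0],"gripper":0},{"rotation":[0,0,0],"translation":[0,0,0],"gripper":0},{"rotation":[0,0,0],"translation":[0,0,0],"gripper":0}]'; python3 tr.py scene side scene side
```

```text
time_s: 19.77
ee_pos: [0.4682, -0.0572, 0.0824]
orientation: [-89.9, -0.0, -90.0]
force: [-4.0, 0.0, 18.2]
finger_gap: 0.0003
19.775 scene -0.087 31
19.825 side -0.071 27
19.875 scene -0.085 30
19.925 side -0.071 27
```

Run:
```python
from tr import *
o=[]
for n,(x,y) in dict(scene=(260,150),side=(260,165)).items():
    im=cams.get_image(n);c=cv2.resize(im["pixels"][y:y+95,x:x+120],None,fx=6,fy=6,interpolation=cv2.INTER_CUBIC)
    for r in (.065,.098,.112):
      for da,col in((0,(0,160,0)),(8.2,(255,0,0)),(-8.2,(255,0,0))):
        t=np.radians(PA+da);q=proj(im,[HUB[0]+r*np.cos(t),HUB[1]+r*np.sin(t),.086]);q=((q-[x,y]+.5)*6-.5)
        cv2.circle(c,tuple(int(v) for v in q),3,col,-1)
    o.append(c[180:540,200:600])
cv2.imwrite("pics/c8.png",np.hstack(o))
```

```text
(no output)
```

View pics/c8.png

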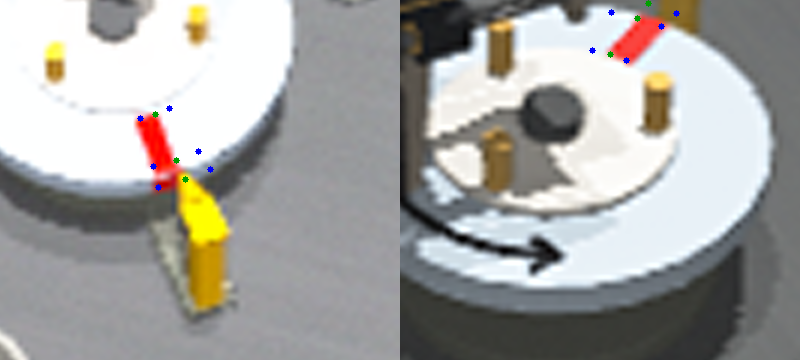

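Run:
```python
from tr import *
im=cams.get_image("scene")
for p,z in(((208,304),0),((209,238),.096),((184,176),.0937),((184,176),.09)):
    w=atz(im,((p[0]+200+.5)/6-.5+260,(p[1]+180+.5)/6-.5+150),z)[:2]-HUB
    print(p,z,np.hypot(*w).round(4),np.degrees(np.arctan2(w[1],w[0])).round(2))
for n in("scene","side"):
    im=cams.get_image(n)
    for k in("pointer","mark"):
        for r in cams.recognise(im,k)[:2]:
            w=atz(im,np.array(r["xy"])*[640,400],.086)[:2]-HUB;print(n,k,round(r["p"],2),np.hypot(*w).round(4),np.degrees(np.arctan2(w[1],w[0])).round(2))
```

```text
(208, 304) 0 0.1491 37.98
(209, 238) 0.096 0.1573 36.81
(184, 176) 0.0937 0.1135 37.45
(184, 176) 0.09 0.1114 37.85
scene pointer 0.97 0.0375 27.08
scene pointer 0.33 0.0213 -1.62
scene mark 0.77 0.0246 33.45
side mark 0.71 0.0425 -108.19
```

```bash
python3 -m pendant '[{"rotation":[0,0,0],"translation":[0,-0.010,0],"gripper":0},{"rotation":[0,0,0],"translation":[0,-0.03,0],"gripper":0},{"rotation":[0,0,0],"translation":[0,-0.05,0],"gripper":0},{"rotation":[0,0,0],"translation":[0,-0.05,0],"gripper":0},{"rotation":[0,0,0],"translation":[0,0,0],"gripper":0}]'; python3 tr.py scene side scene side
python3 -m pendant '[{"rotation":[0,0,0],"translation":[0,0,0],"gripper":0},{"rotation":[0,0,0],"translation":[0,0,0],"gripper":0},{"rotation":[0,0,0],"translation":[0,0,0],"gripper":0},{"rotation":[0,0,0],"translation":[0,0,0],"gripper":0}]'
python3 - <<'E'
from tr import *
print(ang("scene","pics/sF.png"),ang("side","pics/dF.png"))
E
```

```text
time_s: 21.05
ee_pos: [0.4698, -0.0573, 0.2249]
orientation: [-89.6, -0.0, -90.0]
force: [0.4, 0.1, -0.1]
finger_gap: 0.0004
21.05 scene -0.09 30
21.1 side -0.065 24
21.15 scene -0.088 31
21.2 side -0.062 23
time_s: 21.75
ee_pos: [0.4675, -0.057, 0.2214]
orientation: [-90.0, 0.0, -90.0]
force: [0.2, 0.8, -0.4]
finger_gap: 0.0003
(21.75, 'scene', np.float64(-0.088), 31) (21.8, 'side', np.float64(-0.062), 23)
```

View pics/sF.png

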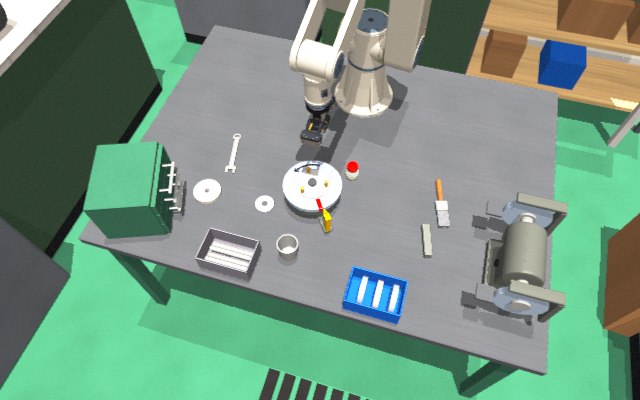

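The picture shows the red mark at the pointer tip (about 320,207 against 326,214). The hand is clear of the wheel and the bystanders look unmoved.

```bash
python3 -c "
from workcell import order
print(order.close_job())"
```

```text
the job is handed in; nothing more can be done
None
```

The wheel runs freely, and it now stands still with the red mark about 7 mm short of the pointer point, within the 14 mm allowed. I handed the job in; no verdict is reported.

- **Test press:** before the flick I pressed lightly once on the face of the still wheel, at about 20 N, to find its height.
- **Flick and free run:** I pushed one brass pin anticlockwise with the shut fingertips. The wheel ran untouched past the pointer at about 2.6 rad/s, and then past it once more.
- **Braking:** on the third pass (wheel angle 6π) I pressed on the bare ring at about 0.6 rad/s, with 18 N read while it was held. It stopped there, and I lifted straight up without dragging it.
- **Last checks:**
  - The two cameras disagree slightly: the scene camera puts the mark 0.088 rad short (8.6 mm), the side camera 0.062 rad (6 mm).
  - The reading stayed the same for about 0.7 s after the hand came off.
  - My estimate of the pointer's direction is good to about 1°, roughly 2 mm.
  - I checked by eye that the bystanders had not moved; I did not measure them again.

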